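# Stand up the glaze sample board on its kickstand

## Robot

A 6-joint arm with a two-finger parallel gripper is mounted at the origin on a cart in front of the work surface, level with it; the furniture and walls round the work are solid. World frame = base frame: x ahead of the robot, y to its left, z up, the work surface at z = 0. Lengths are in m, angles in rad, forces in N, time in s.
With the tool pointing down it reaches from about 0.275 to 0.875 m from the base axis. Payload 12.5 kg.
Tool frame: the origin (TCP) lies on the mounting face of the last link; the fingertips stand 173 mm ahead of it and the grasp point (between the pads) lies 155 mm ahead of it; y points along the fingers, x is the direction in which the jaws open and shut, and the axes are right-handed (so a half turn about y gives the same grasp; the last joint's range is limited). The gripper opens to 85 mm and grips with 20 to 120 N. Pads are 22 mm wide; open, the fingers measure 114 mm over their backs; the gripper's body (76 mm by 85 mm) begins 54 mm behind the grasp point. The pads swing forward as they close: fully open they stand 13 mm farther back than shut.
Start: joints at [1.229, 0.351, 1.652, -0, 1.139, -0.085], TCP at [0.14, 0.532, 0.405] pointing down, gripper open.
Joint ranges: [-2.75, 2.75], [-0.79, 2.1], [0.01, 2.65], [-1.57, 4.71], [0.07, 3.14], [-2.87, 2.87]. Speed limits (rad/s): [2.22, 2.22, 2.79, 3.14, 3.14, 3.14].

## Interface

Orientations are given as a unit quaternion [w, x, y, z].
In Python, from bench import r gives the robot as it stands.
- The arm moves only by the tool send_rows, never from a script. Its argument "deltas" is a list of rows, each a list of 3 entries, a list of its own where there are three numbers: the turn, a rotation vector about the world's x, y, z in rad, then the shift along the world's x, y, z in cm, then the finger opening in cm, from 0 to 8.54. In form: [[[rx, ry, rz], [x, y, z], hand], ...]. A call has 1 to 20 rows; each row shifts and turns the pose as measured when the row begins; what a row does not reach is not made up. A row lasts 1/12 s, in which the tool goes at most 41.7 mm and 7.16 degrees, less where a joint would pass 70% of its speed; a pose out of reach is approached as far as the arm can. A call with a gripper value outside its range is refused whole. The fingers move at their own pace and stop on an object; "force" is the grip in N (left out, the last holds). Time passes only in rows, so rows that do not move let the fingers close. It gives the time, the measured TCP pose, the force and the opening at its end, in the units of the state.
- r.get_state(): the state, without advancing time (a new reading comes with each control period).
- r.read_camera(name): name is "side" or "top"; returns a dict with "pixels" (420x560x3 uint8, blue, green, red), "fov_y" (degrees; the focal length in pixels is half the picture's height over the tangent of half this angle, whatever the lens; pixels are square), "cx", "cy" (the principal point, pixels), "k1" (the pictures are not rectified: a ray, as slopes to the right and down, at radius r is drawn at 1 + k1 r^2 times it, then the intrinsics apply), "origin" and "orientation" of the camera in the world. Camera axes: x right, y down, z forward; pixel columns grow to the right and rows downward; lengths in m; the calibration is good to about 2 mm. A picture is of the moment at which its call begins. There is no depth.
- r.close_job(): hands the job in, once; it reports no verdict.
The state is a dict: "t": time; "joint_positions": joint angles; "qd": joint speeds; "joint_torque": joint torques, N m; "ee_pos": TCP position; "ee_rot": TCP orientation; "wrist_force": force on the tool from outside, world axes, zero at the start; "ft_torque": the same for the moment, N m; "grip_width": finger opening in m.
Only numpy, scipy, OpenCV 4.12 (cv2) and the standard library are available. Lean on these libraries where they do the work, as an engineer would, in place of code of your own. Each camera call takes 0.05 s, during which the arm holds its last target.

## Task

A board of glaze samples leans back on its rest, with its yellow kickstand folded up across the front. While the board still leans there, flip the kickstand down past its centre so that it snaps fully down; then grip the dark round bar along the board's top edge, pull the board upright and finish while still gripping the bar and holding the board upright, so that it neither leans back nor drops forward onto the kickstand. Leave the tubs and the tape roll around it alone.

Things in the scene. Friction and masses are not known exactly. Their poses are not given: they have to be found in the camera images.
- stand: Plywood foot plate (200 x 300 x 12 mm) on a wooden plinth block (188 x 288 mm), fixed to the bench; the plate's top is 57 mm above the bench. Origin under the plate's centre, on the bench; its z is up, its x points from the board's front face to its back (roughly away from the robot), its y runs along the board's width, to the left as seen from the front. On it stand the hinge cheeks and, behind the board (+x), two rest posts that reach 131 mm above the bench.
- board_hinge (a point): Middle of the hinge line at the board's lower edge: 75 mm above the bench over the foot plate's centre. The line runs along the stand's y.
- board (a joint): Lean of the board about its hinge, rad: it starts at about 0.30; 0 = upright, positive = leaning back toward the stand's +x; at 0.30 it lies on its rest posts. Unheld, it tips: back onto the posts, or, pulled too far forward with the kickstand down, onto the kickstand's toe at about -0.16. Only weak friction in the hinge; the board and its parts weigh about 1 kg.
- top_bar: Dark round wooden bar, 18 mm in diameter and 260 mm long, along the board's top edge, carried there 220 mm from the hinge line. It turns stiffly about its own length, so it need not slip in the fingers as the board swings up. Origin at the bar's middle; its y runs along the bar. The two side posts of the frame carry it near its ends (104 to 126 mm from its middle); between them 25 mm are open under the bar.
- leg (a joint): Kickstand angle, rad: 0 = folded, lying across the board's front parallel to the bar and pointing to the board's -y; 1.57 = down, pointing along the board to the hinge line. Over-centre spring: below about 0.5 it springs back to 0, beyond about 0.6 it snaps down to its stop at 1.57 by itself. Swings in a plane parallel to the board, about the board's x axis. Pressing on the toe takes about 2 N.
- leg_pivot (a point): Centre of the kickstand's pivot: 113 mm from the hinge line along the board, 80 mm to the +y side of its middle and 46 mm in front of its middle plane.
- toe (a point): Middle of the free part of the black rubber toe at the end of the yellow kickstand: a peg 16 mm in diameter that sticks out 45 mm from the kickstand's front face, square to the board; this point is on its axis, 30 mm in front of the kickstand's middle plane and 108 mm from the pivot. Its x axis is the peg's axis (pointing to the board).
- tub_teal: Bystander: small lidded blue-teal tub, 69 mm wide, 57 mm high. Origin at the centre of its underside.
- tub_ochre: Bystander: small lidded ochre tub, 67 mm wide, 62 mm high. Origin at the centre of its underside.
- tub_plum: Bystander: small lidded plum tub, 67 mm wide, 57 mm high. Origin at the centre of its underside.
- slip_cup: Bystander: low lidded beige tub, 79 mm wide, 46 mm high. Origin at the centre of its underside.
- tape_roll: Bystander: roll of tape lying flat, 100 mm across, 24 mm high. Origin at the centre of its underside.

How it is judged:
By the outcome, as a careful person would: the job done as asked, in the order asked, and still so for the second after the job is handed in, while the arm keeps its last pose, push and grip.
It also fails if it takes over 45 s, if anything falls off the work surface, if the arm or the gripper's body presses on something with over 40 N, if the wrist force passes 120 N, or if a joint passes its speed limit or range.

## Working session

There is one attempt and no reset: what is moved stays moved. The work goes in short steps, Python scripts to look and compute and a tool call to move; the robot and the scene stay as the last step left them, time stands still between calls to the robot, and variables do not carry over. Pictures are saved under pics/ and viewed, and the job is handed in when it is done.

Besides the shell and the picture viewer there is one more tool, called as a command line: name --argument value ..., lists and objects as JSON in quotes. send_rows: Moves the arm, as the interface text tells. Its arguments: {"type":"object","properties":{"deltas":{"type":"array","items":{"type":"array"}},"force":{"type":"number"}},"required":["deltas"]}

```bash
ls; mkdir -p pics
python3 - <<'E'
from bench import r
import cv2
s=r.get_state(); print(s)
for n in("side","top"):
    d=r.read_camera(n); cv2.imwrite(f"pics/{n}0.png",d.pop("pixels")); print(n,d)
E
```

```text
pics
{'t': 0.0, 'joint_positions': array([ 1.22939927e+00,  3.51249500e-01,  1.65243579e+00,  1.65117548e-05,
        1.13913065e+00, -8.46196106e-02]), 'qd': array([-0.00080298, -0.00044122,  0.0008092 , -0.00102265, -0.0014672 ,
        0.00058537]), 'joint_torque': array([ 2.20065544e-05, -5.06102800e+01, -2.91407096e+01, -3.25654980e-05,
        4.44886580e-03,  2.47274619e-05]), 'ee_pos': array([0.1396203 , 0.53184538, 0.40414659]), 'ee_rot': array([-0.55967448,  0.56013408,  0.43149815, -0.43223101]), 'wrist_force': array([-0.05135766,  0.16903819, -0.64158838]), 'ft_torque': array([0.03348924, 0.02558758, 0.01476943]), 'grip_width': 0.08526699874371416}
side {'fov_y': 56.90864678368341, 'cx': 281.10863726465607, 'cy': 210.27973233886308, 'k1': -0.07266368037577539, 'origin': array([1.31613659, 0.76084671, 0.78456543]), 'orientation': array([-0.22298253,  0.35897017,  0.773474  , -0.47239515])}
top {'fov_y': 47.14050503442126, 'cx': 282.52294305043404, 'cy': 202.5281455867766, 'k1': -0.07018480706238173, 'origin': array([0.34691782, 0.04257288, 1.64073001]), 'orientation': array([-0.01348935,  0.71596674, -0.69736466,  0.02986949])}
```

View pics/side0.png

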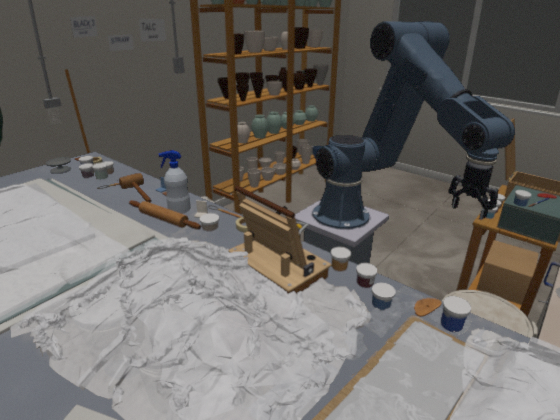

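View pics/top0.png

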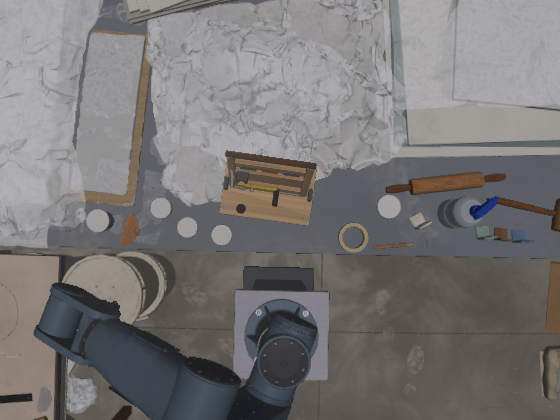

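The top view shows the stand at about px (268,190), its plate facing the robot and the dark bar at its far edge. The yellow kickstand is near (262,187). Tubs are at (221,235), (187,228) and (161,208), the cup at (389,206), and the tape at (353,237). Next I'll zoom in.

Run:
```python
import cv2
a=cv2.imread("pics/top0.png")[140:255,205:325]; cv2.imwrite("pics/top0z.png",cv2.resize(a,None,fx=5,fy=5,interpolation=cv2.INTER_CUBIC))
a=cv2.imread("pics/side0.png")[175:295,225:345]; cv2.imwrite("pics/side0z.png",cv2.resize(a,None,fx=5,fy=5,interpolation=cv2.INTER_CUBIC))
```

```text
(no output)
```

View pics/top0z.png

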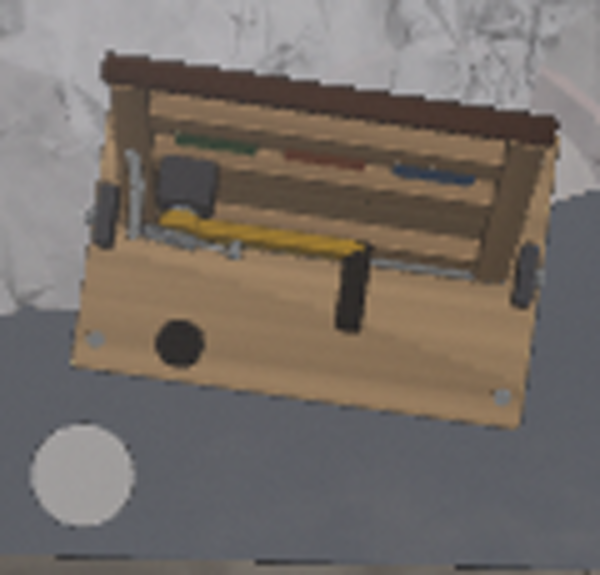

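View pics/side0z.png

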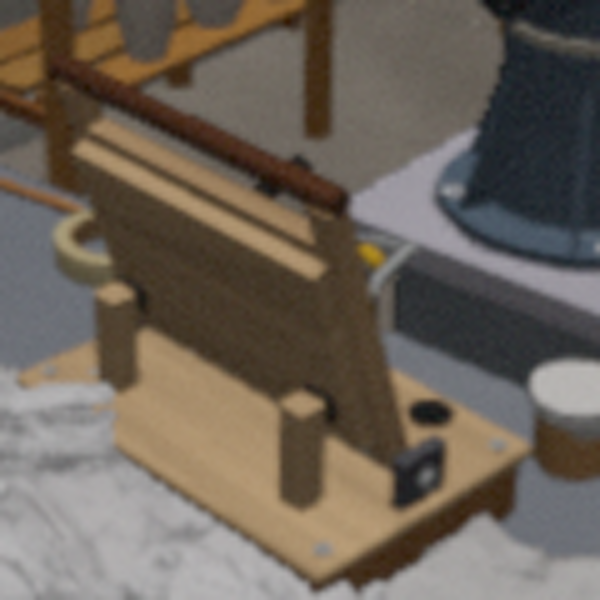

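```bash
cat > h.py <<'E'
from bench import r
import cv2, numpy as np
from scipy.spatial.transform import Rotation as R
def cam(n): return r.read_camera(n)
def K(c):
    f=c["pixels"].shape[0]/2/np.tan(np.radians(c["fov_y"]/2))
    return f
def rot(q): return R.from_quat([q[1],q[2],q[3],q[0]])
def ray(c,u,v):
    f=K(c); xd=np.array([(u-c["cx"])/f,(v-c["cy"])/f]); x=xd.copy()
    for _ in range(20): x=xd/(1+c["k1"]*(x@x))
    d=rot(c["orientation"]).apply([x[0],x[1],1]); return np.array(c["origin"]),d
def onz(c,u,v,z):
    o,d=ray(c,u,v); return o+d*(z-o[2])/d[2]
def proj(c,p):
    q=rot(c["orientation"]).inv().apply(np.array(p)-c["origin"]); s=q[:2]/q[2]
    s=s*(1+c["k1"]*(s@s)); return K(c)*s+[c["cx"],c["cy"]]
def tri(c1,p1,c2,p2):
    o1,d1=ray(c1,*p1);o2,d2=ray(c2,*p2)
    A=np.stack([d1,-d2],1); t=np.linalg.lstsq(A,o2-o1,rcond=None)[0]
    a=o1+d1*t[0];b=o2+d2*t[1]; return (a+b)/2,np.linalg.norm(a-b)
def stand(yaw,o):
    return R.from_rotvec([0,0,yaw]),np.array([o[0],o[1],0.])
def bpt(yaw,o,lean,x,y,u):
    # x behind middle plane, y left, u along the board from hinge
    Rz,O=stand(yaw,o)
    return O+Rz.apply([u*np.sin(lean)+x*np.cos(lean),y,0.075+u*np.cos(lean)-x*np.sin(lean)])
E
python3 - <<'E'
from h import *
t=cam("top"); s=cam("side")
def mask_bar(c,box):
    im=c["pixels"]; x0,y0,x1,y1=box; a=im[y0:y1,x0:x1].astype(int)
    m=((a[...,2]-a[...,0]>20)&(a[...,2]<105)&(a[...,1]<62)).astype(np.uint8)
    n,l,st,_=cv2.connectedComponentsWithStats(m,connectivity=8); k=1+np.argmax(st[1:,4])
    ys,xs=np.where(l==k); pts=np.stack([xs+x0,ys+y0],1).astype(float)
    m0=pts.mean(0);w=np.linalg.svd(pts-m0,full_matrices=False)[2][0]; p=(pts-m0)@w
    print(len(pts),m0,m0+w*(p.min()-.4),m0+w*(p.max()+.4)); return m0,m0+w*(p.min()-.4),m0+w*(p.max()+.4)
bt=mask_bar(t,(215,145,325,175)); bs=mask_bar(s,(230,180,300,225))
for i in(1,2): print("top ends at .285",onz(t,*bt[i],.285))
print("mid tri",tri(t,bt[0],s,bs[0]))
for i in (1,2):
  for j in (1,2): print(i,j,tri(t,bt[i],s,bs[j]))
for uv in((219.6,213.4),(308.8,225.4)): print("plate",onz(t,*uv,.057))
a=t["pixels"].astype(int);
y=(a[...,2]>130)&(a[...,1]>90)&(a[...,0]<60); y[:170]=0;y[200:]=0;y[:,:215]=0;y[:,320:]=0
p=np.argwhere(y)[:,::-1]; print("yellow",p.min(0),p.max(0),p.mean(0))
E
```

```text
303 [280.07590759 160.77227723] [236.56292617 154.21609133] [315.39047353 166.09319185]
797 [254.76286073 205.94353827] [226.58766534 192.77695871] [294.25518644 224.39873764]
top ends at .285 [0.56434814 0.14612134 0.285     ]
top ends at .285 [ 0.53684213 -0.07854687  0.285     ]
mid tri (array([0.55366946, 0.02111626, 0.25860434]), np.float64(0.0018299567522051953))
1 1 (array([0.61517401, 0.08691467, 0.34227059]), np.float64(0.16222512077676537))
1 2 (array([0.56118257, 0.16075938, 0.24913033]), np.float64(0.02972163130987014))
2 1 (array([ 0.54921052, -0.09004752,  0.26660168]), np.float64(0.02742891476900106))
2 2 (array([ 0.49367514, -0.00056435,  0.18413796]), np.float64(0.2059891974954176))
plate [0.40328132 0.21297227 0.057     ]
plate [ 0.37156579 -0.08135045  0.057     ]
yellow [237 182] [276 190] [256.78723404 186.25531915]
```

Run:
```python
from h import *
t=cam("top"); s=cam("side")
for uv in((226,153.4),(316.2,165.6)): print("bar",onz(t,*uv,.285))
e=[np.array(tri(t,a,s,b)[0]) for a,b in(((226,153.4),(294.,214.6)),((316.2,165.6),(236,188.5)))]
print(e, np.linalg.norm(e[0]-e[1]))
print([tri(t,a,s,b)[1] for a,b in(((226,153.4),(294.,214.6)),((316.2,165.6),(236,188.5)))])
yaw=-0.107;o=(.4868,.0551)
for n,c,off in(("top",t,(205,140)),("side",s,(225,175))):
    im=cv2.resize(c["pixels"][off[1]:off[1]+120,off[0]:off[0]+120],None,fx=5,fy=5,interpolation=cv2.INTER_CUBIC)
    def dot(p,col):
        u=(proj(c,p)-off+.5)*5; cv2.circle(im,tuple(int(v) for v in u),3,col,-1)
    for y in(-.13,0,.13): dot(bpt(yaw,o,.3,0,y,.22),(255,0,0))
    for y in(-.15,.15):
        for x in(-.1,.1):
            Rz,O=stand(yaw,o); dot(O+Rz.apply([x,y,.057]),(0,0,255))
    dot(bpt(yaw,o,.3,-.046,.08,.113),(0,255,0))
    for dx in(-.046,-.046-.008-.045): dot(bpt(yaw,o,.3,dx,.08-.108,.113),(255,0,255))
    print(n,"toe",bpt(yaw,o,.3,-.076,-.028,.113))
    cv2.imwrite(f"pics/{n}1.png",im)
```

```text
bar [0.56584683 0.17613713 0.285     ]
bar [ 0.53832257 -0.080824    0.285     ]
[array([0.56433731, 0.17761144, 0.28663026]), array([ 0.53747322, -0.0797887 ,  0.2826552 ])] 0.2588287295029945
[np.float64(0.004110748589926344), np.float64(0.0033918898370075595)]
top toe [0.44482218 0.03144779 0.20541256]
side toe [0.44482218 0.03144779 0.20541256]
```

View pics/top1.png

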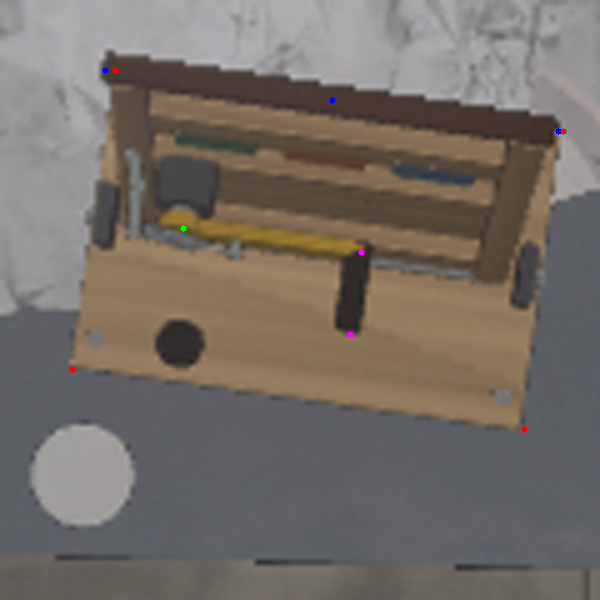

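View pics/side1.png

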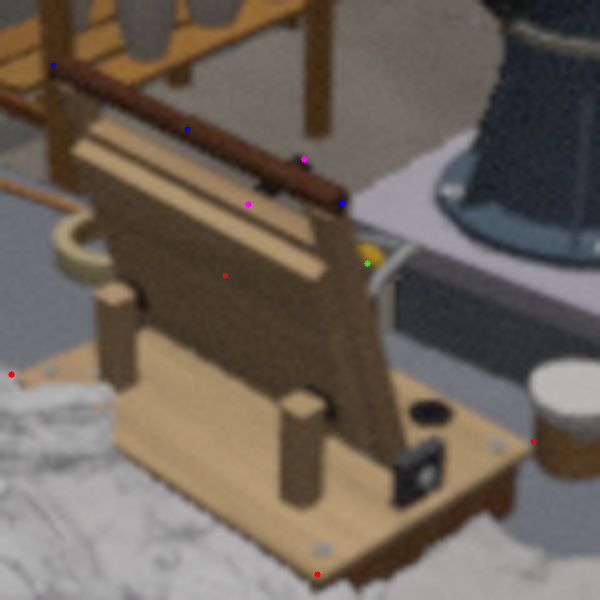

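Run:
```python
from h import *
t=cam("top"); s=cam("side")
T=lambda x,y:(x/5+205-.5,y/5+140-.5); S=lambda x,y:(x/5+225-.5,y/5+175-.5)
yaw=-0.107;o=(.4868,.0551); Rz,O=stand(yaw,o)
def loc(p):
    q=Rz.inv().apply(p-O)-[0,0,.075]; a=.3
    return np.round([q[0]*np.cos(a)-q[2]*np.sin(a),q[1],q[0]*np.sin(a)+q[2]*np.cos(a)],3)
for a,b in((T(138,232),S(409,246)),(T(133,153),S(375,285)),(T(133,153),S(409,246)),(T(138,232),S(375,285)),(T(160,240),S(409,246)),(T(160,240),S(385,325))):
    p,e=tri(t,a,s,b); print(p.round(3),round(e,4),"board xyu",loc(p))
im=cv2.resize(s["pixels"][205:265,275:335],None,fx=10,fy=10,interpolation=cv2.INTER_CUBIC); cv2.imwrite("pics/s2.png",im)
im=cv2.resize(t["pixels"][155:205,220:320],None,fx=8,fy=8,interpolation=cv2.INTER_CUBIC); cv2.imwrite("pics/t2.png",im)
q=r.get_state()["ee_rot"]; M=rot(q).as_matrix(); print(M.round(3))
# wanted: y=-z world, x= +-stand x
xs=np.array([np.cos(yaw),np.sin(yaw),0])
for sg in(1,-1):
    X=sg*xs;Y=np.array([0,0,-1.]);Z=np.cross(X,Y); W=np.stack([X,Y,Z],1); print(R.from_matrix(W@M.T).as_rotvec().round(4))
```

```text
[0.48  0.162 0.217] 0.0012 board xyu [-0.059  0.106  0.13 ]
[0.526 0.169 0.212] 0.0059 board xyu [-0.015  0.117  0.139]
[0.517 0.174 0.237] 0.0248 board xyu [-0.031  0.122  0.16 ]
[0.488 0.156 0.191] 0.0189 board xyu [-0.043  0.101  0.108]
[0.474 0.153 0.211] 0.0093 board xyu [-0.063  0.095  0.123]
[0.482 0.151 0.157] 0.004 board xyu [-0.038  0.095  0.074]
[[ 0.254 -0.    -0.967]
 [ 0.967 -0.     0.254]
 [-0.    -1.    -0.   ]]
[ 1.000e-04 -2.000e-04 -1.421e+00]
[2.0000e-04 1.0000e-04 1.7206e+00]
```

View pics/s2.png

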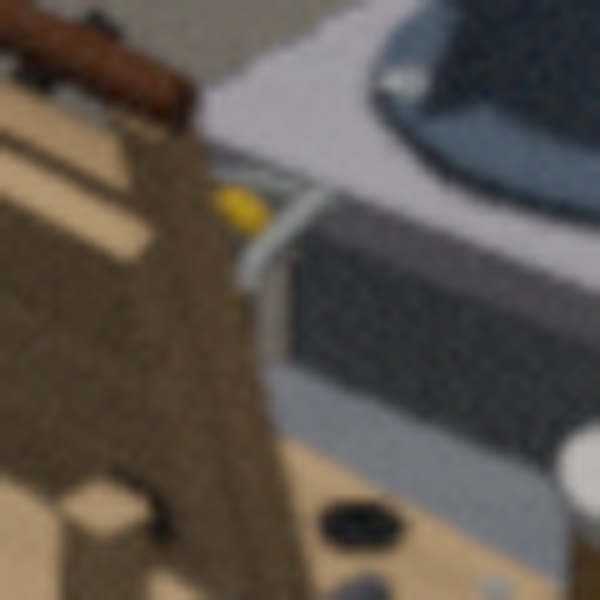

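View pics/t2.png

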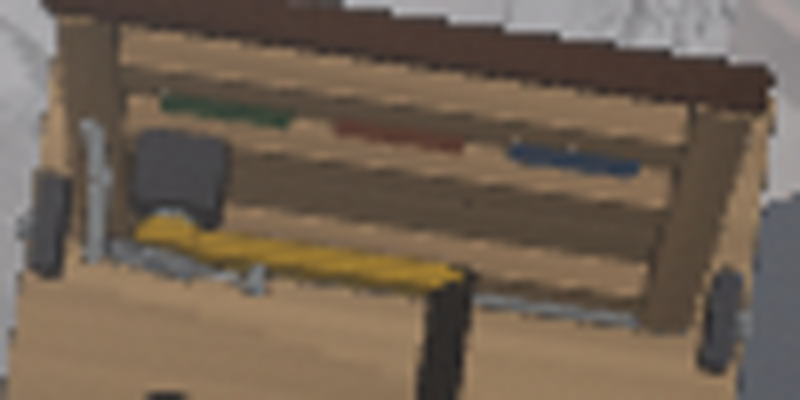

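send_rows --deltas '[[[0, 0, -0.07], [1.5, -2.4, 1.5], 0], [[0, 0, -0.07], [1.5, -2.5, 1.5], 0], [[0, 0, -0.07], [1.5, -2.5, 1.5], 0], [[0, 0, -0.07], [1.5, -2.5, 1.5], 0], [[0, 0, -0.07], [1.5, -2.5, 1.5], 0], [[0, 0, -0.07], [1.5, -2.5, 1.5], 0], [[0, 0, -0.07], [1.5, -2.5, 0], 0], [[0, 0, -0.07], [1.5, -2.5, 0], 0], [[0, 0, -0.07], [1.5, -2.5, 0], 0], [[0, 0, -0.07], [1.5, -2.5, 0], 0], [[0, 0, -0.07], [1.5, -2.5, 0], 0], [[0, 0, -0.07], [1.5, -2.5, 0], 0], [[0, 0, -0.07], [1.5, -2.5, 0], 0], [[0, 0, -0.07], [1.5, -2.5, 0], 0], [[0, 0, -0.07], [1.5, -2.5, 0], 0], [[0, 0, -0.07], [1.5, -2.5, 0], 0], [[0, 0, -0.07], [1.5, -2.5, 0], 0], [[0, 0, -0.07], [1.5, -2.5, 0], 0], [[0, 0, -0.07], [1.5, -2.5, 0], 0], [[0, 0, 0], [0, 0, 0], 0]]' --force 40

```text
t: 2.07
ee_pos: [0.4307, 0.0328, 0.4998]
ee_rot: [0.707, -0.706, 0.025, -0.031]
wrist_force: [-0.0, 0.2, -0.6]
grip_width: 0.0002
```

```bash
cat >> h.py <<'E'
YAW=-0.107; O2=(.4868,.0551)
def need(p):
    s=r.get_state(); M=rot(s["ee_rot"]).as_matrix()
    X=np.array([np.cos(YAW),np.sin(YAW),0]);Y=np.array([0,0,-1.]);W=np.stack([X,Y,np.cross(X,Y)],1)
    print("turn",R.from_matrix(W@M.T).as_rotvec().round(4),"shift cm",((np.array(p)-s["ee_pos"])*100).round(2),"F",s["wrist_force"].round(2),"t",s["t"])
E
python3 - <<'E'
from h import *
P=[]
for th in np.arange(0,.85,.1):
    p=bpt(YAW,O2,.3,-.076,.08-.108*np.cos(th),.113-.108*np.sin(th)); P.append(p+[0,0,.173+.0085])
    print(round(th,2),P[-1].round(4))
need(P[0]+[0,0,.015])
E
```

```text
0.0 [0.4448 0.0314 0.3869]
0.1 [0.4417 0.0323 0.3766]
0.2 [0.4387 0.0343 0.3664]
0.3 [0.436  0.0373 0.3564]
0.4 [0.4334 0.0413 0.3467]
0.5 [0.431  0.0462 0.3374]
0.6 [0.4289 0.0521 0.3287]
0.7 [0.4271 0.0589 0.3204]
0.8 [0.4256 0.0665 0.3129]
turn [ 0.      0.0075 -0.0277] shift cm [ 1.41 -0.13 -9.79] F [-0.03  0.22 -0.62] t 2.0667
```

send_rows --deltas '[[[0, 0, -0.014], [0.7, 0, -1.6], 0], [[0, 0.007, -0.014], [0.6, -0.1, -1.6], 0], [[0, 0, 0], [0, 0, -1.6], 0], [[0, 0, 0], [0, 0, -1.6], 0], [[0, 0, 0], [0, 0, -1.6], 0], [[0, 0, 0], [0, 0, -1.2], 0], [[0, 0, 0], [0, 0, 0], 0]]'

```text
t: 2.65
ee_pos: [0.4439, 0.0307, 0.4049]
ee_rot: [0.706, -0.706, 0.038, -0.04]
wrist_force: [0.1, 0.5, 0.1]
grip_width: -0.0001
```

Run:
```python
from h import *
need((.4448,.0314,.3869))
t=cam("top"); s=cam("side")
a=cv2.resize(t["pixels"][140:240,205:325],(480,400),interpolation=cv2.INTER_CUBIC);b=cv2.resize(s["pixels"][165:275,235:325],(320,400),interpolation=cv2.INTER_CUBIC)
cv2.imwrite("pics/3.png",np.hstack([a,b]))
```

```text
turn [-0.0001  0.0031  0.0041] shift cm [ 0.09  0.07 -1.8 ] F [0.07 0.55 0.08] t 2.65
```

View pics/3.png

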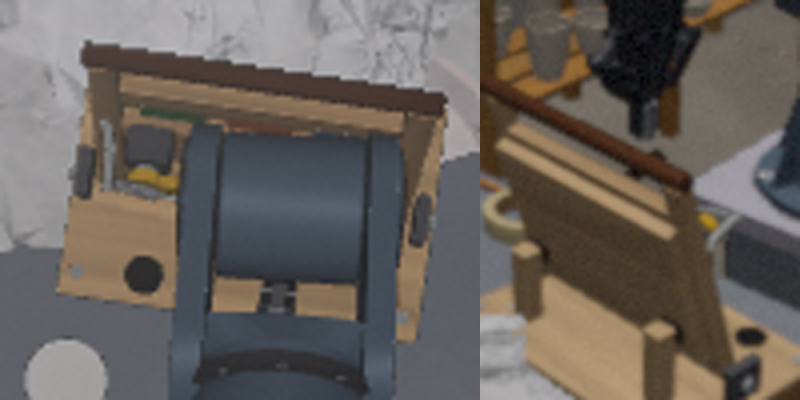

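send_rows --deltas '[[[0, 0, 0], [0.1, 0.1, -0.9], 0], [[0, 0, 0], [0, 0, -0.9], 0], [[0, 0, 0], [-0.3, 0.1, -1.0], 0], [[0, 0, 0], [-0.3, 0.2, -1.0], 0], [[0, 0, 0], [-0.3, 0.3, -1.0], 0], [[0, 0, 0], [0, 0, 0], 0]]'

```text
t: 3.25
ee_pos: [0.4369, 0.0382, 0.3589]
ee_rot: [-0.706, 0.706, -0.034, 0.044]
wrist_force: [-0.4, 0.6, -0.1]
grip_width: 0.0
```

Run:
```python
from h import *
need((.436,.0373,.3564))
t=cam("top"); s=cam("side")
a=cv2.resize(t["pixels"][140:240,205:325],(480,400),interpolation=cv2.INTER_CUBIC);b=cv2.resize(s["pixels"][165:275,235:325],(320,400),interpolation=cv2.INTER_CUBIC)
cv2.imwrite("pics/4.png",np.hstack([a,b]))
```

```text
turn [0.0008 0.0144 0.0031] shift cm [-0.09 -0.09 -0.25] F [-0.43  0.56 -0.07] t 3.25
```

View pics/4.png

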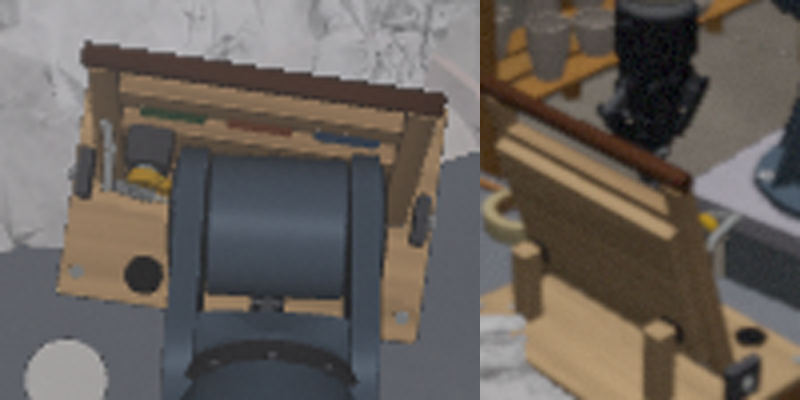

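send_rows --deltas '[[[0, 0.012, 0], [-0.3, 0.3, -1.1], 0], [[0, 0, 0], [-0.3, 0.5, -1.0], 0], [[0, 0, 0], [-0.2, 0.6, -1.0], 0], [[0, 0, 0], [-0.2, 0.7, -0.9], 0], [[0, 0, 0], [-0.1, 0.6, -0.7], 0], [[0, 0, 0], [0, 0, 0], 0]]'

```text
t: 3.85
ee_pos: [0.4268, 0.0661, 0.312]
ee_rot: [-0.706, 0.706, -0.037, 0.042]
wrist_force: [-1.0, -0.4, -0.6]
grip_width: 0.0002
```

Run:
```python
from h import *
need((.4256,.0665,.3129))
t=cam("top"); s=cam("side")
a=cv2.resize(t["pixels"][140:240,205:325],(480,400),interpolation=cv2.INTER_CUBIC);b=cv2.resize(s["pixels"][165:275,235:325],(320,400),interpolation=cv2.INTER_CUBIC)
cv2.imwrite("pics/5.png",np.hstack([a,b]))
```

```text
turn [0.0011 0.0074 0.0045] shift cm [-0.12  0.04  0.09] F [-0.96 -0.35 -0.63] t 3.85
```

View pics/5.png

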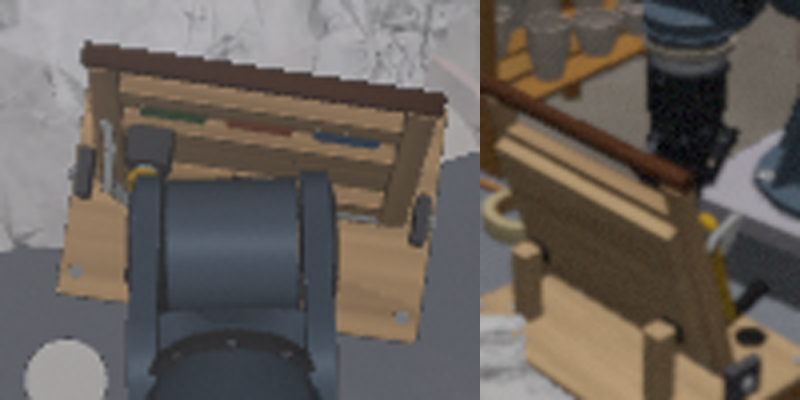

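send_rows --deltas '[[[0, 0, 0], [-0.3, -0.3, 1.0], 0], [[0, 0, 0], [-0.2, -0.3, 2.0], 0], [[0, 0, 0], [0, -0.3, 2.4], 0], [[0, 0, 0], [0, -0.3, 2.4], 0], [[0, 0, 0], [0, -0.3, 2.4], 6.0], [[0, 0, 0], [0, -0.3, 2.4], 6.0], [[0, 0, 0], [0, 0, 2.4], 6.0], [[0, 0, 0], [0, 0, 2.4], 6.0], [[0, 0, 0], [0, 0, 2.4], 6.0], [[0, 0, 0], [0, 0, 2.4], 6.0], [[0, 0, 0], [0.5, 0, 2.4], 6.0], [[0, 0, 0], [2.0, 0, 0], 6.0], [[0, 0, 0], [2.5, 0, 0], 6.0], [[0, 0, 0], [2.5, 0, 0], 6.0], [[0, 0, 0], [2.5, 0, 0], 6.0], [[0, 0, 0], [2.0, 0, 0], 6.0], [[0, 0, 0], [0.7, 0, 0], 6.0], [[0, 0, 0], [0, 0, 0], 6.0]]'

```text
t: 5.45
ee_pos: [0.5407, 0.0383, 0.5972]
ee_rot: [-0.705, 0.706, -0.029, 0.054]
wrist_force: [-0.3, 0.1, -0.1]
grip_width: 0.0601
```

Run:
```python
from h import *
need((.551,.0485,.44))
t=cam("top"); s=cam("side")
a=cv2.resize(t["pixels"][140:240,205:325],(480,400),interpolation=cv2.INTER_CUBIC);b=cv2.resize(s["pixels"][165:275,235:325],(320,400),interpolation=cv2.INTER_CUBIC)
cv2.imwrite("pics/6.png",np.hstack([a,b]))
```

```text
turn [0.0031 0.0345 0.0101] shift cm [  1.03   1.02 -15.72] F [-0.33  0.06 -0.14] t 5.45
```

View pics/6.png

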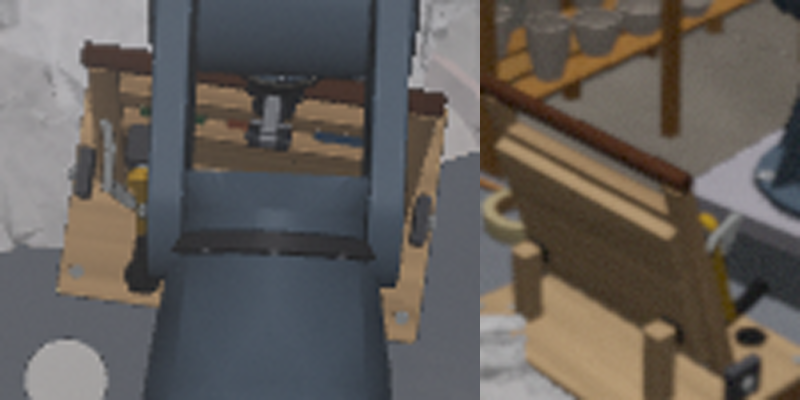

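send_rows --deltas '[[[0.003, 0.034, 0.01], [1.0, 1.0, 0], 6.0], [[0, 0, 0], [0, 0, -2.0], 6.0], [[0, 0, 0], [0, 0, -2.0], 6.0], [[0, 0, 0], [0, 0, -2.0], 6.0], [[0, 0, 0], [0, 0, -2.0], 6.0], [[0, 0, 0], [0, 0, 0], 6.0]]'

```text
t: 6.05
ee_pos: [0.5422, 0.0485, 0.52]
ee_rot: [0.706, -0.706, 0.036, -0.039]
wrist_force: [-0.3, 1.0, -1.0]
grip_width: 0.06
```

Run:
```python
from h import *
need((.551,.0485,.44))
t=cam("top"); s=cam("side")
a=cv2.resize(t["pixels"][140:240,205:325],(480,400),interpolation=cv2.INTER_CUBIC);b=cv2.resize(s["pixels"][155:265,235:325],(320,400),interpolation=cv2.INTER_CUBIC)
cv2.imwrite("pics/7.png",np.hstack([a,b]))
```

```text
turn [-0.0001  0.0051 -0.0007] shift cm [ 0.88  0.   -8.  ] F [-0.28  0.97 -0.99] t 6.05
```

View pics/7.png

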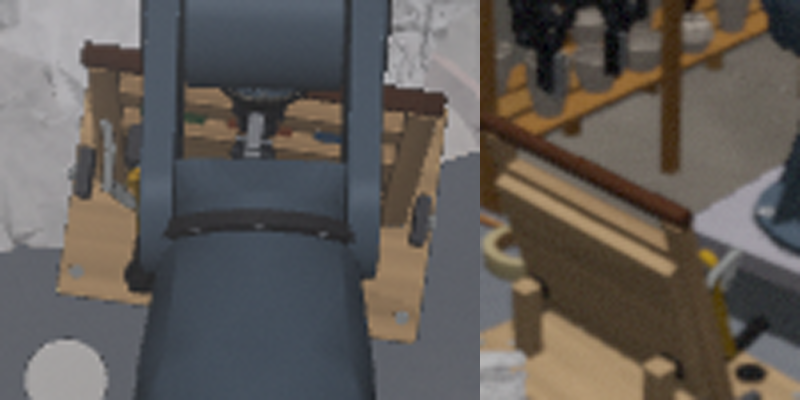

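send_rows --deltas '[[[0, 0.005, 0], [0.9, 0, 0], 6.0], [[0, 0, 0], [0, 0, -1.5], 6.0], [[0, 0, 0], [0, 0, -1.5], 6.0], [[0, 0, 0], [0, 0, -1.5], 6.0], [[0, 0, 0], [0, 0, -1.5], 6.0], [[0, 0, 0], [0, 0, -1.0], 6.0], [[0, 0, 0], [0, 0, -1.0], 6.0], [[0, 0, 0], [0, 0, 0], 6.0]]'

```text
t: 6.82
ee_pos: [0.5548, 0.0482, 0.4538]
ee_rot: [0.707, -0.706, 0.029, -0.046]
wrist_force: [-0.2, 0.2, -0.4]
grip_width: 0.0605
```

Run:
```python
from h import *
need((.551,.0485,.44))
t=cam("top"); s=cam("side")
a=cv2.resize(t["pixels"][140:240,205:325],(480,400),interpolation=cv2.INTER_CUBIC);b=cv2.resize(s["pixels"][155:265,235:325],(320,400),interpolation=cv2.INTER_CUBIC)
cv2.imwrite("pics/8.png",np.hstack([a,b]))
```

```text
turn [-0.0001  0.0236 -0.0004] shift cm [-0.38  0.03 -1.38] F [-0.19  0.15 -0.43] t 6.8167
```

View pics/8.png

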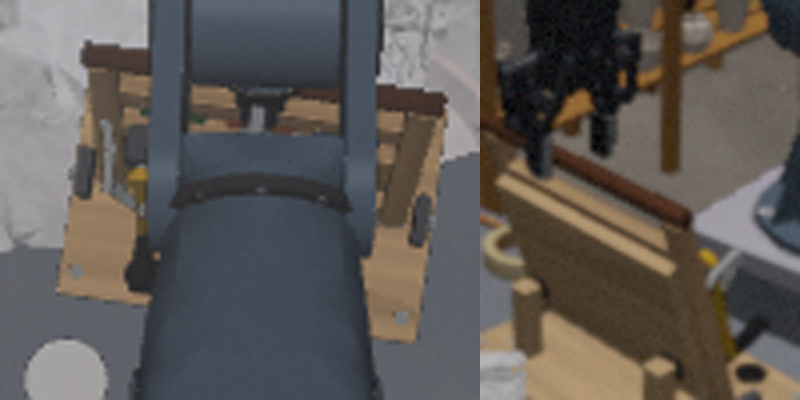

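send_rows --deltas '[[[0, 0.023, 0], [-0.4, 0, -0.7], 6.0], [[0, 0, 0], [0, 0, -0.6], 6.0], [[0, 0, 0], [0, 0, 0], 6.0]]'

```text
t: 7.17
ee_pos: [0.5509, 0.0482, 0.4437]
ee_rot: [0.706, -0.706, 0.036, -0.039]
wrist_force: [-0.1, 0.1, 0.5]
grip_width: 0.0599
```

Run:
```python
from h import *
need((.551,.0485,.44))
```

```text
turn [-0.0002  0.004  -0.0005] shift cm [ 0.01  0.03 -0.37] F [-0.06  0.06  0.51] t 7.1667
```

send_rows --deltas '[[[0, 0.004, 0], [0, 0, -0.4], 5.0], [[0, 0, 0], [0, 0, 0], 4.0], [[0, 0, 0], [0, 0, 0], 3.0], [[0, 0, 0], [0, 0, 0], 2.2], [[0, 0, 0], [0, 0, 0], 1.8], [[0, 0, 0], [0, 0, 0], 1.5], [[0, 0, 0], [0, 0, 0], 1.0], [[0, 0, 0], [0, 0, 0], 0.5], [[0, 0, 0], [0, 0, 0], 0.5]]' --force 40

```text
t: 7.92
ee_pos: [0.5511, 0.0482, 0.4398]
ee_rot: [0.706, -0.706, 0.037, -0.038]
wrist_force: [1.3, -0.2, -0.7]
grip_width: 0.0169
```

Run:
```python
from h import *
need((.551,.0485,.44))
t=cam("top"); s=cam("side")
a=cv2.resize(t["pixels"][140:240,205:325],(480,400),interpolation=cv2.INTER_CUBIC);b=cv2.resize(s["pixels"][155:265,235:325],(320,400),interpolation=cv2.INTER_CUBIC)
cv2.imwrite("pics/9.png",np.hstack([a,b]))
```

```text
turn [-0.0002  0.001  -0.0002] shift cm [-0.01  0.03  0.02] F [ 1.29 -0.2  -0.74] t 7.9167
```

View pics/9.png

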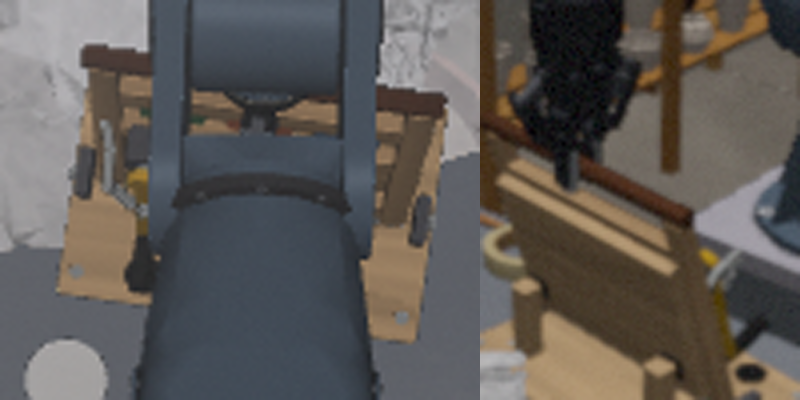

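send_rows --deltas '[[[0, 0, 0], [0, 0, 0], 0.5], [[0, 0, 0], [-0.63, 0.07, 0.19], 0.5], [[0, 0, 0], [-0.63, 0.07, 0.17], 0.5], [[0, 0, 0], [-0.63, 0.07, 0.15], 0.5], [[0, 0, 0], [-0.64, 0.07, 0.13], 0.5], [[0, 0, 0], [-0.64, 0.07, 0.11], 0.5], [[0, 0, 0], [0, 0, 0], 0.5]]' --force 60

```text
t: 8.6
ee_pos: [0.5153, 0.0523, 0.4477]
ee_rot: [0.706, -0.706, 0.038, -0.037]
wrist_force: [0.5, 0.3, -3.1]
grip_width: 0.016
```

```bash
cat >> h.py <<'E'
def show(n):
    t=cam("top"); s=cam("side")
    a=cv2.resize(t["pixels"][140:240,205:325],(480,400),interpolation=cv2.INTER_CUBIC);b=cv2.resize(s["pixels"][155:265,235:325],(320,400),interpolation=cv2.INTER_CUBIC)
    cv2.imwrite(n,np.hstack([a,b]))
def bar():
    s=r.get_state(); p=np.array(s["ee_pos"])+rot(s["ee_rot"]).apply([0,.155,0])
    Rz,O=stand(YAW,O2); q=Rz.inv().apply(p-O)-[0,0,.075]
    print("grasp in hinge frame",q.round(4),"len",np.hypot(q[0],q[2]).round(4),"lean",np.arctan2(q[0],q[2]).round(4),"grip",s["grip_width"])
E
python3 - <<'E'
from h import *
need(bpt(YAW,O2,0,0,0,.22)+[0,0,.155]); bar(); show("pics/10.png")
E
```

```text
turn [-0.0006 -0.0008 -0.0002] shift cm [-2.85  0.28  0.23] F [ 0.52  0.33 -3.11] t 8.6
grasp in hinge frame [0.0285 0.0003 0.2177] len 0.2195 lean 0.1304 grip 0.01602803168287394
```

View pics/10.png

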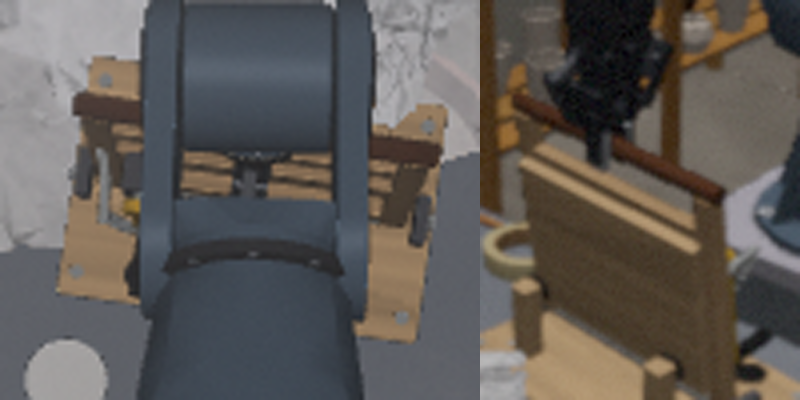

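send_rows --deltas '[[[0, 0, 0], [-0.6, 0.06, 0.08], 0.5], [[0, 0, 0], [-0.6, 0.06, 0.06], 0.5], [[0, 0, 0], [-0.6, 0.06, 0.05], 0.5], [[0, 0, 0], [-0.5, 0.05, 0.03], 0.5], [[0, 0, 0], [-0.4, 0.03, 0.01], 0.5], [[0, 0, 0], [0, 0, 0], 0.5]]'

```text
t: 9.2
ee_pos: [0.4865, 0.0554, 0.4494]
ee_rot: [0.707, -0.705, 0.038, -0.037]
wrist_force: [0.8, 1.6, -3.7]
grip_width: 0.0162
```

Run:
```python
from h import *
need(bpt(YAW,O2,0,0,0,.22)+[0,0,.155]); bar(); show("pics/11.png")
```

```text
turn [-0.002  -0.0014 -0.0001] shift cm [ 0.03 -0.03  0.06] F [ 0.75  1.61 -3.67] t 9.2
grasp in hinge frame [-0.0005  0.0005  0.2194] len 0.2194 lean -0.0025 grip 0.016176867979437442
```

View pics/11.png

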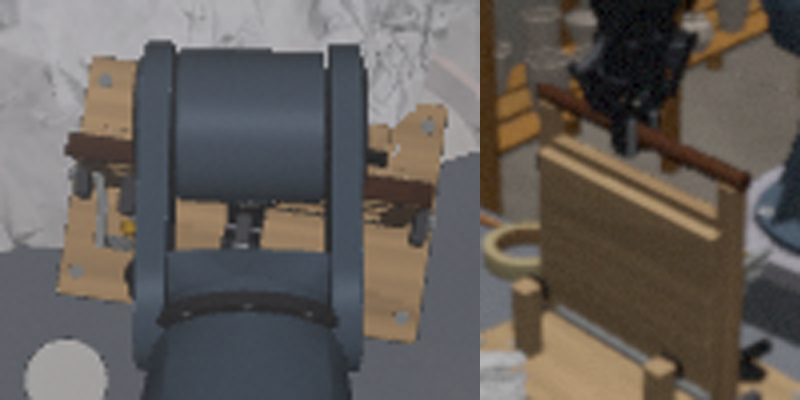

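Run:
```python
from h import *
t=cam("top"); s=cam("side")
T=lambda x,y:(x/4+205-.5,y/4+140-.5); S=lambda x,y:(x*90/320+235-.5,y*110/400+155-.5)
Rz,O=stand(YAW,O2)
for a,b in((T(67,144),S(746,0)),(T(433,194),S(60,90))): print("top", Rz.inv().apply(onz(t,*a,.295)-O).round(4))
for a,b in((T(67,144),S(746-480,180)),(T(433,194),S(541-480,90))):
    p,e=tri(t,a,s,b); print(Rz.inv().apply(p-O).round(4),round(e,4))
```

```text
top [0.0004 0.132  0.295 ]
top [-0.     -0.1273  0.295 ]
[2.000e-04 1.315e-01 2.983e-01] 0.0003
[-0.0007 -0.1267  0.2966] 0.0014
```

send_rows --deltas '[[[0, 0, 0], [0, 0, 0], 0.5], [[0, 0, 0], [0, 0, 0], 0.5], [[0, 0, 0], [0, 0, 0], 0.5], [[0, 0, 0], [0, 0, 0], 0.5]]'

```text
t: 9.73
ee_pos: [0.4881, 0.0552, 0.4494]
ee_rot: [0.707, -0.705, 0.038, -0.038]
wrist_force: [0.5, 1.5, -2.7]
grip_width: 0.0156
```

Run:
```python
from h import *
bar(); s=r.get_state(); print(s["wrist_force"],np.abs(s["qd"]).max(),s["t"])
```

```text
grasp in hinge frame [0.0011 0.0005 0.2194] len 0.2194 lean 0.0052 grip 0.015582389215262603
[ 0.47833805  1.5132875  -2.73522228] 0.001648058893257409 9.7333
```

Run:
```python
from h import *
show("pics/12.png"); print(r.close_job())
```

```text
the job is handed in; nothing more can be done
None
```

View pics/12.png

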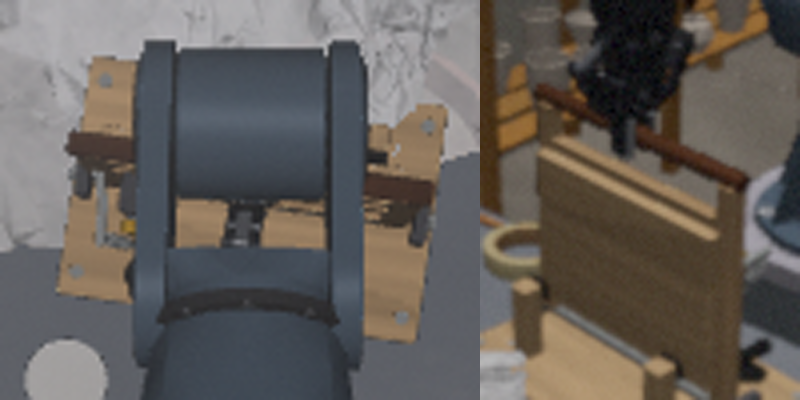

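The job is done and handed in at about 9.8 s: the kickstand is down, and the gripper is holding the board upright by the bar.

- **Kickstand:** with the board still leaning back, I pushed the toe along its arc with the closed fingers until it snapped down. The pictures right after the push showed it fully down. In the last picture the black toe can still be seen low, at about px (755,360).
- **Board:** I gripped the bar at its middle with 60 N and swung it up about the hinge with the tool kept pointing down. My last reading from the arm's pose gave a lean of about 0.005 rad. A two-camera check just before that put the bar's ends within 1 mm of straight above the hinge line.
- **Forces:** the highest wrist force I read was about 4 N. Readings came only at the end of each move.

Small disagreements:
- The two-camera check put the bar's ends 2–3 mm higher than they should be, and the bar about 2 mm to the left; both are about the size of the calibration error.
- The arm drifted about 1.6 mm while holding still.
- The grip width read 15.6 mm on the 18 mm bar, but the bar followed the hand and the pictures showed no slip.

I kept clear of the tubs, the cup and the tape roll, but did not measure their positions again at the end.

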